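Drive the stuck masking plug out of a glazed tile

TASK

The orange masking plug has stuck in the fixing hole of the glazed tile on the stand: take the drift from its wooden block, put its steel nose down the hole onto the plug and press the plug out with it, so that it drops into the tray below. The plug gives only slowly, so press gently and steadily, never harder than about 20 newtons, do not lean on the tile and do not touch the plug with the fingers. Then stand the drift back in its block as it was, let go of it, and leave the pot, the brush and the sample tile alone.

Things in the scene. Friction and masses are not known exactly. Their poses are not given: they have to be found in the camera images.
- drift_grip (a point): Loose drift, 132 mm long, 180 g: round blue handle 24 mm in diameter, 70 mm long, above a round steel nose 13 mm in diameter, 62 mm long, tip chamfered 2 mm. It starts upright in the wooden block, the handle's shoulder (brass band) resting on the block's top. This point is on the axis at mid-handle, 35 mm above the shoulder, 97 mm above the nose tip; z runs from tip to handle.
- drift_tip (a point): The end of the drift's steel nose, on its axis; z points up along the drift.
- drift: The same drift as a whole; its origin is the nose tip, z along the axis to the handle.
- well (a point): Wooden block for the drift, fixed to the bench, 85 x 85 mm and 66 mm high, with an upright hole 20 mm in diameter right through it. This point is the centre of the hole's mouth, on the block's top. The drift's nose goes down the hole until its shoulder rests on the top.
- hole_mouth (a point): Centre of the fixing hole's mouth in the tile's upper face, 104 mm above the bench. The hole is upright, 17 mm in diameter, 38 mm deep (18 mm tile, 20 mm boss beneath), open below over the tray. x runs along the tile towards the end nearer the hole, y across it. The hole is 77 mm from that end and 52 mm from the nearer long side.
- tile: The ochre tile, 265 x 165 x 18 mm, fixed on the stand, glazed and fragile, with honeycomb cells 1.5 mm high and a brown ridge 8 mm high and 50 mm wide across the end farther from the hole. Origin 66 mm above the bench under the tile's centre, x along its length; the hole is at x = 55 mm, y = 30 mm in this frame.
- plug_center (a point): Centre of the orange plug: a cylinder 15 mm in diameter, 30 mm long, 25 g, upright in the hole, its top 12 to 16 mm below the tile's face. Dried glaze grips it near the hole's lower end: 6 to 13 N to start it, then 2 to 3 N more for each mm/s of speed. Once its top is 33 to 36 mm below the face it falls free. The drift's nose passes the grip without rubbing.
- plug: The same plug; its origin is the centre of its lower end as it sits in the hole.
- tray (a point): Centre of the floor (4 mm above the bench) of the grey catch tray under the tile, inside 242 x 150 mm with walls 24 mm high, axes parallel to the tile's.
- glaze_pot: Red glaze pot, 84 mm across and 85 mm high, loose, a bystander; origin at its underside's centre.
- brush: Glaze brush lying on the bench, a bystander; x along its length, handle to -x.
- sample: Hexagonal sample tile, 80 mm across its corners and 12 mm thick, with a red dab, a bystander; origin at its underside's centre.

How it is judged (in metres and radians):
On the way, in this order (a step that is already met when the one before it is completed fails the run):
1. the drift's nose is down the hole and bears on the plug (z of drift_tip in the frame of hole_mouth below -0.004 m and horizontal distance between drift_tip and hole_mouth below 0.005 m and contact force between drift and plug above 2 N), for 0.1 s.
2. the drift has pressed the plug on until its own nose is near the lower end of the hole (z of drift_tip in the frame of hole_mouth below -0.031 m and horizontal distance between drift_tip and hole_mouth below 0.005 m).
3. the plug has dropped out of the hole into the tray (z of plug_center in the frame of tray below 0.035 m and x of plug_center in the frame of tray between -0.125 and 0.125 m and y of plug_center in the frame of tray between -0.079 and 0.079 m), for 0.1 s.
At the end, for the whole second after the job is handed in: The plug lies or stands at rest on the tray's floor (its centre less than 35 mm above the floor, within the tray); the drift stands at rest in its block, nose down the hole (tip within 8 mm of the hole's axis, 57 to 66 mm below the mouth), leaning less than 0.12 rad, and released (all of step 3 and linear speed of each of plug, drift below 0.03 m/s and horizontal distance between drift_tip and well below 0.008 m and z of drift_tip in the frame of well between -0.066 and -0.057 m and angle between drift's own z axis and vertical below 0.12 rad); the robot touches nothing.
It fails at once if the drift presses on the plug with more than 24 N (contact force between drift and plug above 24 N).
It fails at once if the drift presses on the tile with more than 15 N (contact force between drift and tile above 15 N).
It fails at once if the robot itself presses on the tile with more than 15 N (contact force between the arm and tile above 15 N).
It fails at once if the fingers touch the plug (contact force between the fingers and plug above 0.5 N).
It fails at once if the glaze pot, the brush or the sample tile is moved more than 15 mm (distance of any of glaze_pot, brush, sample from where it was at the start of the episode above 0.015 m).
It also fails if it takes over 72 s, if anything falls off the work surface, if the arm or the gripper's body presses on something with over 40 N, if the wrist force passes 120 N, or if a joint passes its speed limit or range.

ROBOT

A 7-joint arm with a two-finger parallel gripper is mounted at the origin on the work surface. World frame = base frame: x ahead of the robot, y to its left, z up, the work surface at z = 0. Lengths are in mm, angles in degrees, forces in N, time in s.
With the tool pointing down it reaches from about 350 to 775 mm from the base axis. Payload 3.1 kg.
Tool frame: the origin (TCP) lies on the mounting face of the last link; the fingertips stand 173 mm ahead of it and the grasp point (between the pads) lies 155 mm ahead of it; z points along the fingers, y is the line along which they close (so a half turn about z gives the same grasp; the last joint's range is limited). The gripper opens to 85 mm and grips with 20 to 120 N. Pads are 22 mm wide; open, the fingers measure 114 mm over their backs; the gripper's body (76 mm by 85 mm) begins 54 mm behind the grasp point. The pads swing forward as they close: fully open they stand 13 mm farther back than shut.
Start: joints at [61.897, 17.813, 0.802, 86.603, -0.252, 75.585, -1.558], TCP at [238.671, -495.529, 404.704] pointing down, gripper open.
Joint ranges: [-154.91, 154.91], [-16.99, 109.72], [-72.82, 74.43], [7.12, 147.25], [-82.49, 262.49], [11.32, 116.49], [-174.64, 174.64]. Speed limits (degrees/s): [159.86, 159.86, 180, 180, 180, 180, 180].

INTERFACE

Orientations are given as [roll, pitch, yaw] about the fixed x, y, z axes, in that order (R = Rz(yaw) Ry(pitch) Rx(roll)).
In Python, from plant import r gives the robot as it stands.
- The arm moves only by the tool jog_arm, never from a script. Its argument "commands" is a list of rows, each a list of 5 numbers: the finger opening in mm, from 0 to 85.4, then the shift along the tool's x, y, z in units of 40 mm (1.0 is 40 mm), then the turn about the tool's z in units of 8 degrees (1.0 is 8 degrees). In form: [[grip, x, y, z, twist], ...]. A call has 1 to 8 rows; each row is the pose to reach, as a shift and turn from the pose commanded when the call began, along the tool's axes at that moment; what a row does not reach only later rows make up. A row lasts 1/8 s, in which the tool goes at most 62.5 mm and 10.7 degrees, less where a joint would pass 70% of its speed; a pose out of reach is approached as far as the arm can. A call with a gripper value outside its range is refused whole. The fingers move at their own pace and stop on an object; "newtons" is the grip in N (left out, the last holds). Time passes only in rows, so rows that repeat a pose let the fingers close. It gives the time, the measured TCP pose, the force, the opening and the grip force at its end, in the units of the state.
- r.state(): the state, without advancing time (a new reading comes with each control period).
- r.capture(name): name is "side" or "top" or "wrist"; returns the picture (420x560x3 uint8, red, green, blue); there is no depth.
- r.get_calibration(name): a dict with "fx", "fy", "cx", "cy" (pixels), "R" (3x3) and "t" (3): a world point X has camera coordinates R X + t; the wrist camera has in their place "mount" (4x4, takes a point from camera to tool coordinates, whose origin is the TCP and whose axes are the flange's). Camera axes: x right, y down, z forward; pixel columns grow to the right and rows downward; lengths in mm; the calibration is good to about 2 mm. A picture is of the moment at which its call begins: read the wrist's pose just before it. get_calibration takes no time and is no camera call.
- r.finish_job(): hands the job in; it is judged then, once.
The state is a dict: "clock": time; "qpos": joint angles; "dq": joint speeds; "joint_torque": joint torques, N m; "tcp_pos": TCP position; "tool_rot": TCP orientation; "contact_force": force on the tool from outside, world axes, zero at the start; "ft_torque": the same for the moment, N m; "width": opening from 0.0 (shut) to 1.0 (fully open); "finger_force": force on a finger pad.
Only numpy, scipy, OpenCV 4.12 (cv2) and the standard library are available. Lean on these libraries where they do the work, as an engineer would, in place of code of your own. Each camera call takes 0.05 s, during which the arm holds its last target. There are 200 camera calls.

## Working session

There is one attempt and no reset: what is moved stays moved. The work goes in short steps, Python scripts to look and compute and a tool call to move; the robot and the scene stay as the last step left them, time stands still between calls to the robot, and variables do not carry over. Pictures are saved under pics/ and viewed, at most 10 in all, crops included, and the job is handed in when it is done.

Besides the shell and the picture viewer there is one more tool, called after "Call:" as name(argument=value, ...), one argument or row to a line, values as JSON. jog_arm: Moves the arm, as the interface text tells. Its arguments: {"type":"object","properties":{"commands":{"type":"array"},"newtons":{"type":"number"}},"required":["commands"]}

```bash
mkdir -p pics; ls; python3 - <<'E'
from plant import r
import cv2
s=r.state();print(s)
for n in("side","top"):
    im=r.capture(n);cv2.imwrite(f"pics/{n}0.png",im[:,:,::-1]);print(n,r.get_calibration(n))
print(r.get_calibration("wrist"))
E
```

```text
pics
{'clock': 0.0, 'qpos': array([61.89506744, 17.86184485,  0.80252288, 86.69282741, -0.25280459,
       75.58403625, -1.55619645]), 'dq': array([ 0.01103661,  0.09274942, -0.06597333,  0.03534639,  0.03451834,
        0.05824834, -0.04886392]), 'joint_torque': array([ 6.08025002e-04, -3.79925895e+01,  1.45968539e-01, -2.30589151e+01,
        1.18907730e-02,  1.37299643e-02, -1.80867937e-05]), 'tcp_pos': array([ 238.53031704, -495.22714435,  403.60099628]), 'tool_rot': array([-1.79863159e+02,  5.16937545e-03,  2.57213719e+01]), 'contact_force': array([-0.17945045,  0.1067442 , -0.49103842]), 'ft_torque': array([-0.01430104,  0.03574285,  0.0456391 ]), 'finger_force': 0.0, 'width': 0.9988042010647896}
side {'fx': 411.5104878122153, 'fy': 411.5104878122153, 'cx': 278.8377920131047, 'cy': 214.79403609940712, 'R': array([[-0.91868309, -0.39488027, -0.00953657],
       [-0.21858526,  0.52834864, -0.82040734],
       [ 0.3290013 , -0.7516098 , -0.57169997]]), 't': array([554.679486  , 210.41783187, 824.30012336])}
top {'fx': 381.1330729256513, 'fy': 381.1330729256513, 'cx': 277.87811138765005, 'cy': 207.99643021294068, 'R': array([[-0.00988936, -0.99987751, -0.01213077],
       [-0.98289739,  0.01195091, -0.18376587],
       [ 0.18388833,  0.01010598, -0.98289519]]), 't': array([6.27135199e-01, 6.05126564e+02, 1.12436947e+03])}
{'fx': 316.79176788694394, 'fy': 316.79176788694394, 'cx': 278.9860878161269, 'cy': 206.35881744745785, 'mount': array([[ 1.03667242e-03, -9.47006741e-01, -3.21212014e-01,
         8.42870163e+01],
       [ 9.99999295e-01,  1.16757628e-03, -2.14907625e-04,
        -7.37052744e-01],
       [ 5.78558496e-04, -3.21211564e-01,  9.47007284e-01,
         3.05573660e+01],
       [ 0.00000000e+00,  0.00000000e+00,  0.00000000e+00,
         1.00000000e+00]])}
```

View pics/side0.png

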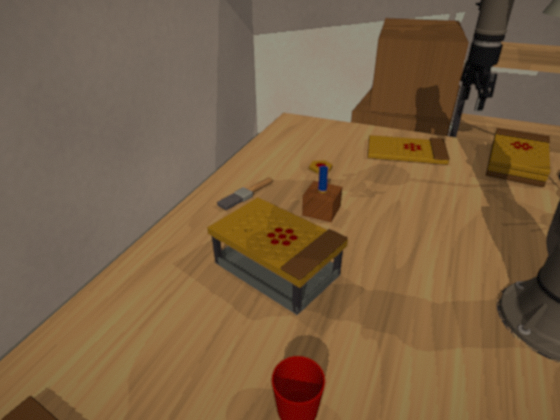

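View pics/top0.png

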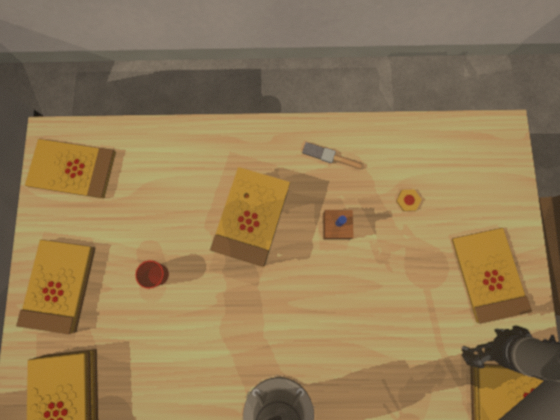

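The top view shows the tile's hole near (246,195) and the drift's handle near (342,220) on the block. I'll enlarge that area.

```bash
cat > h.py <<'E'
import numpy as np
from plant import r
def ray(name,uv,z,st=None):
    c=r.get_calibration(name)
    d=np.array([(uv[0]-c["cx"])/c["fx"],(uv[1]-c["cy"])/c["fy"],1.])
    if name=="wrist":
        from scipy.spatial.transform import Rotation as Ro
        T=Ro.from_euler("xyz",st["tool_rot"],degrees=True).as_matrix()
        M=c["mount"]; o=T@M[:3,3]+st["tcp_pos"]; D=T@M[:3,:3]@d
    else:
        o=-c["R"].T@c["t"]; D=c["R"].T@d
    return o+D*(z-o[2])/D[2]
E
python3 - <<'E'
import cv2
from h import *
im=cv2.imread("pics/top0.png")[145:285,200:380]
cv2.imwrite("pics/top0c.png",cv2.resize(im,None,fx=4,fy=4,interpolation=cv2.INTER_CUBIC))
print(ray("top",(246,195),104),ray("top",(342,219),136))
E
```

```text
[636.84201694  88.44097237 104.        ] [ 555.87178427 -190.0919853   136.        ]
```

View pics/top0c.png

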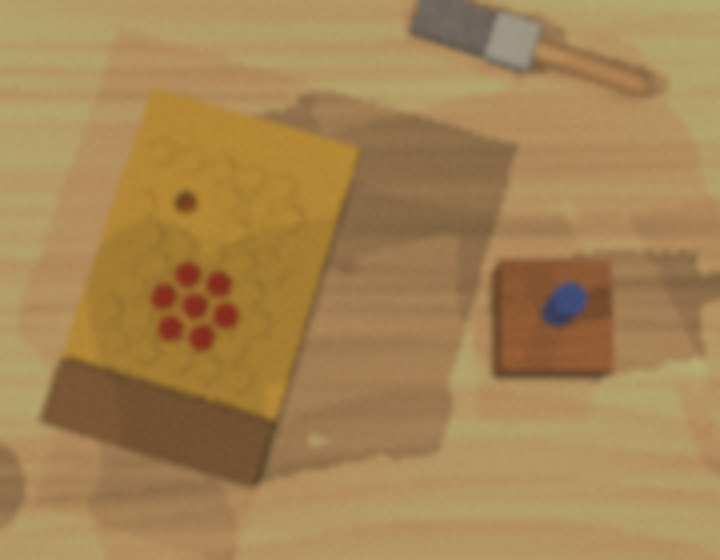

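The crop shows the hole at full-picture (246.1,195.1), the handle's top at (342.4,218.9) and its foot at (338.6,223.9). Moving over the drift to look from close by.

Call:
jog_arm(
  commands=[
    [85,10.4,-3.4,0,0],
    [85,10.4,-3.4,0,0],
    [85,10.4,-3.4,0,0],
    [85,10.4,-3.4,0,0],
    [85,10.4,-3.4,0,0],
    [85,10.4,-3.4,0,0],
    [85,10.4,-3.4,0,0],
    [85,10.4,-3.4,0,0],
  ],
)

```text
clock: 1.1
tcp_pos: [557.7, -185.4, 403.6]
tool_rot: [-179.7, -0.2, 26.4]
contact_force: [-0.3, 0.3, -0.3]
width: 0.997
finger_force: 0.0
```

Call:
jog_arm(
  commands=[
    [85,0,0,0,0],
    [85,0,0,0,0],
    [85,0,0,0,0],
  ],
)

```text
clock: 1.48
tcp_pos: [553.6, -194.1, 404.8]
tool_rot: [180.0, 0.0, 25.5]
contact_force: [-0.5, -0.5, 1.1]
width: 0.997
finger_force: 0.0
```

```bash
python3 - <<'E'
import cv2,json
from h import *
s=r.state();print(s["clock"],s["tcp_pos"],s["tool_rot"],s["qpos"],s["contact_force"])
im=r.capture("wrist");cv2.imwrite("pics/w1.png",im[:,:,::-1])
print(ray("top",(342.4,218.9),136),ray("top",(338.6,223.9),66),ray("top",(246.1,195.1),104))
E
```

```text
1.475 [ 553.55769786 -194.10440149  404.77098395] [1.79970646e+02 3.48959887e-02 2.55393023e+01] [ 26.05603023  22.75175038 -12.04787792  80.13121099   4.78673171
  77.61813371 -50.56874809] [-0.5201705  -0.47214632  1.09933505]
[ 556.14783975 -191.24647484  136.        ] [ 551.7972597  -190.31194044   66.        ] [636.53193515  88.13984654 104.        ]
```

View pics/w1.png

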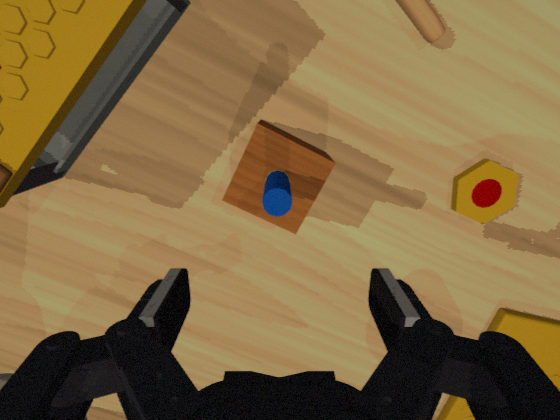

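The wrist view shows the handle's top at about (278,202), its back end at the block (278,180), and the block's top corners at about (262,121), (334,161), (296,233), (223,200).

```bash
python3 - <<'E'
from h import *
s=r.state();print(s["tcp_pos"],s["dq"])
h=ray("wrist",(278,202),136,s);print(h)
P=[ray("wrist",p,66,s) for p in((262,121),(334,161),(296,233),(223,200))];print(np.round(P),np.mean(P,0),ray("wrist",(277.5,181),66,s))
E
```

```text
[ 553.70471232 -193.82339051  404.84395302] [-0.23445242  0.04669261 -0.36023181 -0.13483829 -0.03768961 -0.10726058
 -0.00224508]
[ 559.39770801 -189.48916113  136.        ]
[[ 605. -151.   66.]
 [ 601. -230.   66.]
 [ 516. -231.   66.]
 [ 516. -148.   66.]] [ 559.4340822  -189.98694913   66.        ] [ 558.53243522 -189.1109092    66.        ]
```

Call:
jog_arm(
  commands=[
    [85,0.15,-0.03,1,0],
    [85,0.15,-0.03,2,0],
    [85,0.15,-0.03,2.6,0],
    [85,0.15,-0.03,3.1,0],
    [85,0.15,-0.03,3.5,0],
    [85,0.15,-0.03,3.7,0],
    [85,0.15,-0.03,3.7,0],
    [85,0.15,-0.03,3.7,0],
  ],
)

```text
clock: 2.52
tcp_pos: [559.8, -188.9, 257.6]
tool_rot: [179.9, -0.1, 25.7]
contact_force: [0.6, -0.7, -0.2]
width: 0.995
finger_force: 0.0
```

```bash
python3 - <<'E'
import cv2
from h import *
s=r.state();print(s["tcp_pos"],s["tool_rot"],s["contact_force"])
im=r.capture("wrist");cv2.imwrite("pics/w2.png",im[:,:,::-1])
E
```

```text
[ 559.76919287 -188.90000182  257.5874    ] [ 1.79928068e+02 -7.56254319e-02  2.57151722e+01] [ 0.61769885 -0.68006773 -0.20439919]
```

View pics/w2.png

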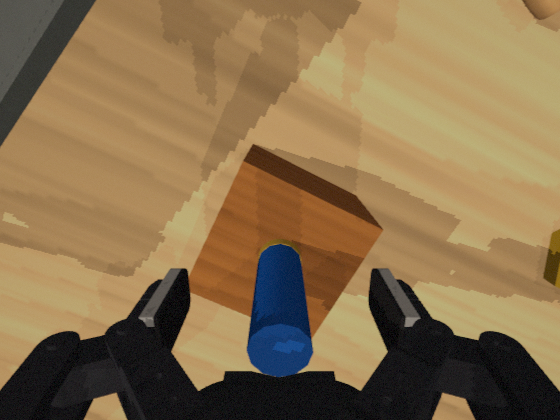

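The handle stands midway between the fingers (top at (280,350), foot at (280,248)). Closing.

Call:
jog_arm(
  commands=[
    [10,0,0,0,0],
    [10,0,0,0,0],
    [10,0,0,0,0],
    [10,0,0,0,0],
    [10,0,0,0,0],
    [10,0,0,0,0],
    [10,0,0,0,0],
    [10,0,0,0,0],
  ],
  newtons=80,
)

```text
clock: 3.58
tcp_pos: [559.4, -188.9, 257.0]
tool_rot: [180.0, -0.0, 25.7]
contact_force: [-0.0, -0.7, 3.3]
width: 0.262
finger_force: 78.1
```

```bash
python3 - <<'E'
import cv2
from h import *
s=r.state();print(s["tcp_pos"],s["tool_rot"],s["contact_force"],s["width"]*85.4)
print(ray("wrist",(280,350),136,s),ray("wrist",(280,248),66,s))
E
```

```text
[ 559.43987054 -188.94748364  257.01040103] [ 1.79966723e+02 -1.66589706e-02  2.57116341e+01] [-0.0431337  -0.71461279  3.2713982 ] 22.357134847332706
[ 558.96012006 -188.87940923  136.        ] [ 564.18838544 -186.58452187   66.        ]
```

Call:
jog_arm(
  commands=[
    [10,0,0,-0.4,0],
    [10,0,0,-1.1,0],
    [10,0,0,-1.9,0],
    [10,0,0,-2.7,0],
    [10,0,0,-3.3,0],
    [10,0,0,-3.5,0],
    [10,0,0,-3.5,0],
  ],
)

```text
clock: 4.45
tcp_pos: [559.2, -188.6, 396.6]
tool_rot: [-180.0, 0.0, 25.7]
contact_force: [-0.1, -0.3, -2.4]
width: 0.261
finger_force: 78.3
```

Call:
jog_arm(
  commands=[
    [10,0.4,-0.5,0,0],
    [10,1.2,-1.3,0,0],
    [10,2.1,-2.4,0,0],
    [10,3.0,-3.4,0,0],
    [10,3.9,-4.4,0,0],
    [10,4.5,-5.1,0,0],
    [10,4.8,-5.4,0,0],
    [10,4.8,-5.4,0,0],
  ],
)

```text
clock: 5.45
tcp_pos: [638.5, 89.7, 395.3]
tool_rot: [-180.0, 0.1, 25.8]
contact_force: [-0.5, -0.8, -2.9]
width: 0.259
finger_force: 78.4
```

Call:
jog_arm(
  commands=[
    [10,0,0,0,0],
    [10,0,0,0,0],
    [10,0,0,0,0],
    [10,0,0,0,0],
  ],
)

```text
clock: 5.95
tcp_pos: [638.5, 88.5, 396.9]
tool_rot: [180.0, -0.0, 25.7]
contact_force: [0.0, -0.6, -1.7]
width: 0.256
finger_force: 78.4
```

```bash
python3 - <<'E'
import cv2
from h import *
s=r.state();print(s["tcp_pos"],s["tool_rot"],s["contact_force"],s["qpos"])
im=r.capture("wrist")[:,:,::-1]
cv2.imwrite("pics/w3.png",cv2.resize(im[100:400,80:480],None,fx=2,fy=2,interpolation=cv2.INTER_CUBIC))
E
```

```text
[638.5416042   88.51185996 396.85531662] [ 1.79986426e+02 -5.21923057e-03  2.56659099e+01] [ 0.01910483 -0.64190094 -1.73510299] [  0.58265009  30.50313402 -16.55934675  70.12171913   8.44633906
  80.51956469 -79.520874  ]
```

View pics/w3.png

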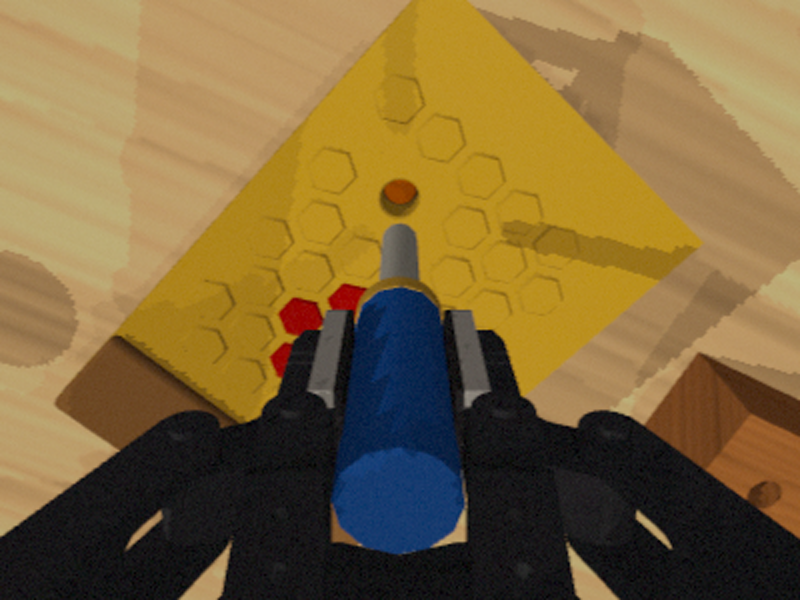

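The crop shows the hole mouth at (399,197), the drift's tip centred at about (400,237), just short of it, and the empty well at (764,492).

```bash
python3 - <<'E'
from h import *
s=r.state()
f=lambda u,v:(80+u/2-.25,100+v/2-.25)
for p,z in(((399,197),104),((400,237),144),((400,224),144),((764,492),66)):print(p,ray("wrist",f(*p),z,s))
from scipy.spatial.transform import Rotation as Ro
T=Ro.from_euler("xyz",s["tool_rot"],degrees=True).as_matrix();c=r.get_calibration("wrist");M=c["mount"]
def proj(X):
    p=M[:3,:3].T@(T.T@(np.array(X)-s["tcp_pos"])-M[:3,3]);u=c["fx"]*p[0]/p[2]+c["cx"];v=c["fy"]*p[1]/p[2]+c["cy"]
    return (u-80)*2+.5,(v-100)*2+.5
x,y,z=s["tcp_pos"];print("axis pt expected at tip/top",proj((x,y,z-253)),proj((x,y,z-121)))
E
```

```text
(399, 197) [640.81529222  90.44346181 104.        ]
(400, 237) [638.01562737  88.69246025 144.        ]
(400, 224) [642.68025514  90.94677908 144.        ]
(764, 492) [ 559.91284633 -186.94770234   66.        ]
axis pt expected at tip/top (np.float64(400.43064357614253), np.float64(235.59979728654662)) (np.float64(402.29998122786446), np.float64(498.63791366265764))
```

Call:
jog_arm(
  commands=[
    [10,0.08,-0.01,0.2,0],
    [10,0.08,-0.01,0.5,0],
    [10,0.08,-0.01,0.75,0],
    [10,0.08,-0.01,0.8,0],
    [10,0.08,-0.01,0.8,0],
    [10,0.08,-0.01,0.8,0],
  ],
)

```text
clock: 6.75
tcp_pos: [641.4, 90.9, 365.2]
tool_rot: [180.0, -0.1, 25.7]
contact_force: [0.1, 0.3, -2.7]
width: 0.262
finger_force: 78.4
```

```bash
python3 - <<'E'
import cv2
from h import *
s=r.state();print(s["tcp_pos"],s["tool_rot"],s["contact_force"])
im=r.capture("wrist")[:,:,::-1]
cv2.imwrite("pics/w4.png",cv2.resize(im[170:270,220:340],None,fx=6,fy=6,interpolation=cv2.INTER_CUBIC))
E
```

```text
[641.44184843  90.92351376 365.2331495 ] [ 1.79983895e+02 -5.98730047e-02  2.57158185e+01] [ 0.08450479  0.32402353 -2.73136597]
```

View pics/w4.png

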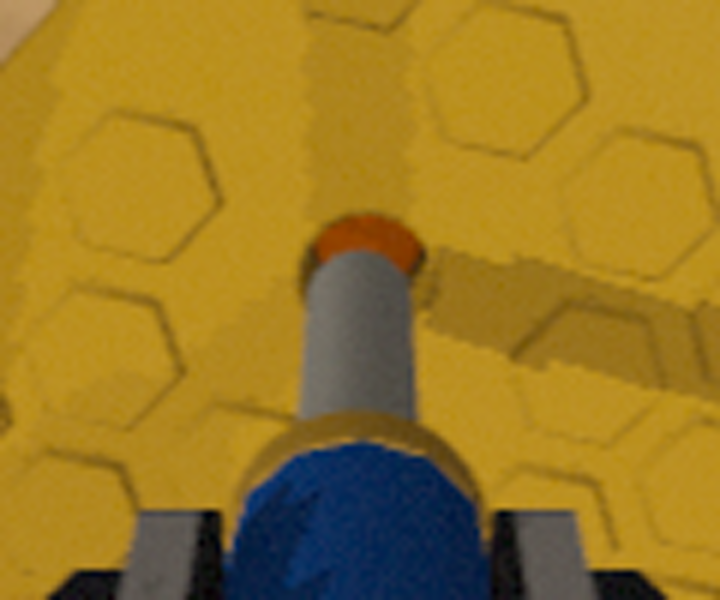

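The tip is in line fore and aft, and about 0.8 mm left of the hole's centre (nose 360, hole 367). I'll correct by +y and enter the hole.

Call:
jog_arm(
  commands=[
    [10,0,0.02,0.0,0],
    [10,0,0.02,0.1,0],
    [10,0,0.02,0.2,0],
    [10,0,0.02,0.3,0],
    [10,0,0.02,0.38,0],
    [10,0,0.02,0.42,0],
    [10,0,0.02,0.42,0],
    [10,0,0.02,0.42,0],
  ],
)

```text
clock: 7.8
tcp_pos: [641.7, 90.2, 348.1]
tool_rot: [180.0, -0.0, 25.7]
contact_force: [0.1, -1.0, -2.6]
width: 0.258
finger_force: 78.4
```

```bash
python3 - <<'E'
from h import *
s=r.state();print(s["tcp_pos"],s["contact_force"],s["ft_torque"])
E
```

```text
[641.70000727  90.19480895 348.09828793] [ 0.08290364 -1.04320169 -2.64294892] [ 0.02197524 -0.01848581 -0.06724971]
```

In the hole without side force. Pressing slowly.

Call:
jog_arm(
  commands=[
    [10,0,0,0.006,0],
    [10,0,0,0.012,0],
    [10,0,0,0.018,0],
    [10,0,0,0.024,0],
    [10,0,0,0.03,0],
    [10,0,0,0.036,0],
    [10,0,0,0.042,0],
    [10,0,0,0.048,0],
  ],
)

```text
clock: 8.8
tcp_pos: [641.6, 90.1, 345.9]
tool_rot: [180.0, 0.0, 25.7]
contact_force: [-0.0, 0.4, -1.4]
width: 0.261
finger_force: 78.4
```

Call:
jog_arm(
  commands=[
    [10,0,0,0.005,0],
    [10,0,0,0.01,0],
    [10,0,0,0.015,0],
    [10,0,0,0.02,0],
    [10,0,0,0.025,0],
    [10,0,0,0.03,0],
    [10,0,0,0.035,0],
    [10,0,0,0.04,0],
  ],
)

```text
clock: 9.8
tcp_pos: [641.6, 90.1, 344.3]
tool_rot: [180.0, 0.0, 25.7]
contact_force: [-0.7, -0.1, -2.0]
width: 0.261
finger_force: 78.4
```

Call:
jog_arm(
  commands=[
    [10,0,0,0.005,0],
    [10,0,0,0.01,0],
    [10,0,0,0.015,0],
    [10,0,0,0.02,0],
    [10,0,0,0.025,0],
    [10,0,0,0.03,0],
    [10,0,0,0.035,0],
    [10,0,0,0.04,0],
  ],
)

```text
clock: 10.8
tcp_pos: [641.6, 90.2, 342.7]
tool_rot: [180.0, 0.0, 25.7]
contact_force: [0.4, -0.1, -2.0]
width: 0.263
finger_force: 78.4
```

Tip at about 14.3 mm deep, no contact yet.

Call:
jog_arm(
  commands=[
    [10,0,0,0.005,0],
    [10,0,0,0.01,0],
    [10,0,0,0.015,0],
    [10,0,0,0.02,0],
    [10,0,0,0.025,0],
    [10,0,0,0.03,0],
    [10,0,0,0.035,0],
    [10,0,0,0.04,0],
  ],
)

```text
clock: 11.8
tcp_pos: [641.7, 90.3, 342.1]
tool_rot: [180.0, -0.1, 25.7]
contact_force: [-0.6, -0.6, 3.8]
width: 0.262
finger_force: 78.5
```

Call:
jog_arm(
  commands=[
    [10,0,0,0.005,0],
    [10,0,0,0.01,0],
    [10,0,0,0.015,0],
    [10,0,0,0.02,0],
    [10,0,0,0.025,0],
    [10,0,0,0.03,0],
    [10,0,0,0.035,0],
    [10,0,0,0.04,0],
  ],
)

```text
clock: 12.8
tcp_pos: [641.9, 90.3, 341.9]
tool_rot: [180.0, -0.2, 25.7]
contact_force: [-2.4, -1.4, 9.8]
width: 0.262
finger_force: 78.9
```

Call:
jog_arm(
  commands=[
    [10,0,0,0.004,0],
    [10,0,0,0.008,0],
    [10,0,0,0.012,0],
    [10,0,0,0.016,0],
    [10,0,0,0.02,0],
    [10,0,0,0.024,0],
    [10,0,0,0.028,0],
    [10,0,0,0.032,0],
  ],
)

```text
clock: 13.8
tcp_pos: [642.0, 90.4, 341.3]
tool_rot: [179.9, -0.2, 25.7]
contact_force: [-2.2, -0.1, 10.8]
width: 0.259
finger_force: 79.0
```

```bash
python3 - <<'E'
from h import *
s=r.state();print(s["tcp_pos"],s["tool_rot"],s["contact_force"],s["ft_torque"])
E
```

```text
[642.02635975  90.40252776 341.34919206] [179.93135953  -0.22853078  25.71543739] [-2.22388679 -0.10745103 10.76777355] [-0.12620654  0.77007605 -0.00783992]
```

Call:
jog_arm(
  commands=[
    [10,-0.01,0,0.005,0],
    [10,-0.01,0,0.01,0],
    [10,-0.01,0,0.015,0],
    [10,-0.01,0,0.02,0],
    [10,-0.01,0,0.025,0],
    [10,-0.01,0,0.03,0],
    [10,-0.01,0,0.035,0],
    [10,-0.01,0,0.04,0],
  ],
)

```text
clock: 14.8
tcp_pos: [641.9, 90.3, 340.5]
tool_rot: [179.9, -0.3, 25.7]
contact_force: [-2.5, -0.9, 13.7]
width: 0.257
finger_force: 79.2
```

Call:
jog_arm(
  commands=[
    [10,0,0,0.005,0],
    [10,0,0,0.01,0],
    [10,0,0,0.015,0],
    [10,0,0,0.02,0],
    [10,0,0,0.025,0],
    [10,0,0,0.03,0],
    [10,0,0,0.035,0],
    [10,0,0,0.04,0],
  ],
)

```text
clock: 15.8
tcp_pos: [641.9, 90.4, 339.3]
tool_rot: [179.9, -0.3, 25.7]
contact_force: [-2.7, -0.8, 14.0]
width: 0.258
finger_force: 79.4
```

Call:
jog_arm(
  commands=[
    [10,0,0,0.005,0],
    [10,0,0,0.01,0],
    [10,0,0,0.015,0],
    [10,0,0,0.02,0],
    [10,0,0,0.025,0],
    [10,0,0,0.03,0],
    [10,0,0,0.035,0],
    [10,0,0,0.04,0],
  ],
)

```text
clock: 16.8
tcp_pos: [641.9, 90.4, 337.9]
tool_rot: [179.9, -0.3, 25.7]
contact_force: [-2.7, -0.6, 15.8]
width: 0.265
finger_force: 79.5
```

Call:
jog_arm(
  commands=[
    [10,0,0,0.005,0],
    [10,0,0,0.01,0],
    [10,0,0,0.015,0],
    [10,0,0,0.02,0],
    [10,0,0,0.025,0],
    [10,0,0,0.03,0],
    [10,0,0,0.035,0],
    [10,0,0,0.04,0],
  ],
)

```text
clock: 17.8
tcp_pos: [641.9, 90.5, 336.5]
tool_rot: [179.9, -0.3, 25.7]
contact_force: [-2.6, -0.1, 13.3]
width: 0.263
finger_force: 79.5
```

Call:
jog_arm(
  commands=[
    [10,0,0,0.005,0],
    [10,0,0,0.01,0],
    [10,0,0,0.015,0],
    [10,0,0,0.02,0],
    [10,0,0,0.025,0],
    [10,0,0,0.03,0],
    [10,0,0,0.035,0],
    [10,0,0,0.04,0],
  ],
)

```text
clock: 18.8
tcp_pos: [641.8, 90.4, 334.9]
tool_rot: [179.9, -0.3, 25.7]
contact_force: [-4.1, 0.1, 14.9]
width: 0.261
finger_force: 79.6
```

Call:
jog_arm(
  commands=[
    [10,-0.01,0,0.005,0],
    [10,-0.01,0,0.01,0],
    [10,-0.01,0,0.015,0],
    [10,-0.01,0,0.02,0],
    [10,-0.01,0,0.025,0],
    [10,-0.01,0,0.03,0],
    [10,-0.01,0,0.035,0],
    [10,-0.01,0,0.04,0],
  ],
)

```text
clock: 19.8
tcp_pos: [641.5, 90.4, 333.4]
tool_rot: [179.9, -0.3, 25.7]
contact_force: [-3.2, 0.2, 16.3]
width: 0.262
finger_force: 79.6
```

Call:
jog_arm(
  commands=[
    [10,0,0,0.005,0],
    [10,0,0,0.01,0],
    [10,0,0,0.015,0],
    [10,0,0,0.02,0],
    [10,0,0,0.025,0],
    [10,0,0,0.03,0],
    [10,0,0,0.035,0],
    [10,0,0,0.04,0],
  ],
)

```text
clock: 20.8
tcp_pos: [641.4, 90.4, 331.6]
tool_rot: [179.9, -0.3, 25.7]
contact_force: [-2.4, -1.2, 15.7]
width: 0.263
finger_force: 79.6
```

Call:
jog_arm(
  commands=[
    [10,0,0,0.005,0],
    [10,0,0,0.01,0],
    [10,0,0,0.015,0],
    [10,0,0,0.02,0],
    [10,0,0,0.025,0],
    [10,0,0,0.03,0],
    [10,0,0,0.035,0],
    [10,0,0,0.04,0],
  ],
)

```text
clock: 21.8
tcp_pos: [641.4, 90.4, 329.9]
tool_rot: [179.9, -0.3, 25.7]
contact_force: [-4.0, -0.4, 15.5]
width: 0.263
finger_force: 79.6
```

Call:
jog_arm(
  commands=[
    [10,0,0,0.005,0],
    [10,0,0,0.01,0],
    [10,0,0,0.015,0],
    [10,0,0,0.02,0],
    [10,0,0,0.025,0],
    [10,0,0,0.03,0],
    [10,0,0,0.035,0],
    [10,0,0,0.04,0],
  ],
)

```text
clock: 22.8
tcp_pos: [641.4, 90.4, 328.2]
tool_rot: [179.9, -0.3, 25.7]
contact_force: [-3.0, -1.1, 15.5]
width: 0.262
finger_force: 79.6
```

Steady at about 17–18 N; tip about 29 mm deep.

Call:
jog_arm(
  commands=[
    [10,0,0,0.005,0],
    [10,0,0,0.01,0],
    [10,0,0,0.015,0],
    [10,0,0,0.02,0],
    [10,0,0,0.025,0],
    [10,0,0,0.03,0],
    [10,0,0,0.035,0],
    [10,0,0,0.04,0],
  ],
)

```text
clock: 23.8
tcp_pos: [641.3, 90.4, 326.3]
tool_rot: [179.9, -0.3, 25.7]
contact_force: [-2.7, -0.4, 14.7]
width: 0.264
finger_force: 79.6
```

Call:
jog_arm(
  commands=[
    [10,0,0,0.005,0],
    [10,0,0,0.01,0],
    [10,0,0,0.015,0],
    [10,0,0,0.02,0],
    [10,0,0,0.025,0],
    [10,0,0,0.03,0],
    [10,0,0,0.035,0],
    [10,0,0,0.04,0],
  ],
)

```text
clock: 24.8
tcp_pos: [641.3, 90.2, 324.1]
tool_rot: [179.9, -0.2, 25.7]
contact_force: [-2.1, -0.5, 11.9]
width: 0.261
finger_force: 79.7
```

Call:
jog_arm(
  commands=[
    [10,0,0,0.005,0],
    [10,0,0,0.01,0],
    [10,0,0,0.015,0],
    [10,0,0,0.02,0],
    [10,0,0,0.025,0],
    [10,0,0,0.03,0],
    [10,0,0,0.035,0],
    [10,0,0,0.04,0],
  ],
)

```text
clock: 25.8
tcp_pos: [640.8, 89.8, 318.5]
tool_rot: [-180.0, 0.1, 25.7]
contact_force: [0.4, 0.0, -1.3]
width: 0.258
finger_force: 78.6
```

Call:
jog_arm(
  commands=[
    [10,0,0,0.005,0],
    [10,0,0,0.01,0],
    [10,0,0,0.015,0],
    [10,0,0,0.02,0],
    [10,0,0,0.025,0],
    [10,0,0,0.03,0],
    [10,0,0,0.035,0],
    [10,0,0,0.04,0],
  ],
)

```text
clock: 26.8
tcp_pos: [640.9, 89.8, 317.4]
tool_rot: [180.0, 0.0, 25.7]
contact_force: [-0.1, -0.1, -1.4]
width: 0.259
finger_force: 78.6
```

The force has fallen away: the plug is out. Lifting the drift straight up and checking.

Call:
jog_arm(
  commands=[
    [10,0,0,-0.15,0],
    [10,0,0,-0.4,0],
    [10,0,0,-0.7,0],
    [10,0,0,-1.1,0],
    [10,0,0,-1.5,0],
    [10,0,0,-1.85,0],
    [10,0,0,-2.0,0],
    [10,0,0,-2.0,0],
  ],
)

```text
clock: 27.8
tcp_pos: [641.0, 89.9, 398.0]
tool_rot: [180.0, -0.0, 25.7]
contact_force: [-0.4, 0.7, -1.8]
width: 0.26
finger_force: 78.3
```

```bash
python3 - <<'E'
import cv2
from h import *
s=r.state();print(s["tcp_pos"],s["tool_rot"],s["contact_force"])
a=r.capture("side")[190:315,200:360,::-1];b=r.capture("wrist")[170:345,200:360,::-1]
z=lambda i,h:cv2.resize(i,(400,h),interpolation=cv2.INTER_CUBIC)
o=np.zeros((440,800,3),np.uint8);o[:313,:400]=z(a,313);o[:437,400:]=z(b,437)
cv2.imwrite("pics/c5.png",o)
E
```

```text
[640.98631612  89.85651458 397.95605512] [ 1.79984579e+02 -4.28781866e-02  2.57201933e+01] [-0.42590878  0.73091547 -1.7825546 ]
```

View pics/c5.png

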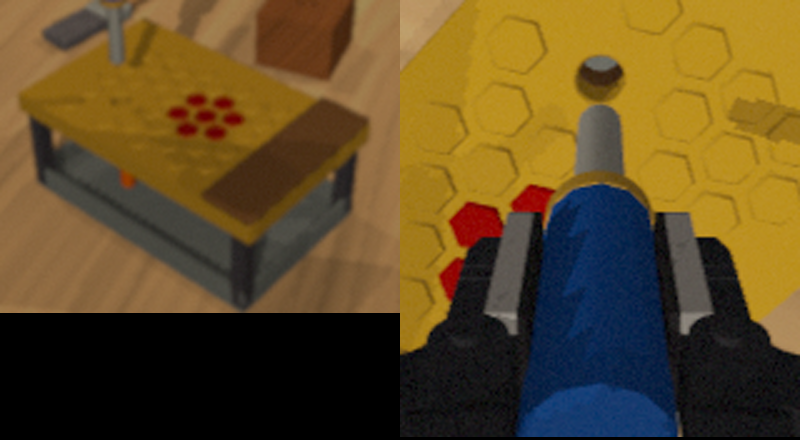

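The right half shows the hole clear, with the grey tray below it; the side view shows the orange plug in the tray at (128,178). The drift has not slipped. Returning to the block.

Call:
jog_arm(
  commands=[
    [10,-0.4,0.5,0,0],
    [10,-1.2,1.3,0,0],
    [10,-2.1,2.4,0,0],
    [10,-3.0,3.4,0,0],
    [10,-3.9,4.4,0,0],
    [10,-4.5,5.1,0,0],
    [10,-4.86,5.39,0,0],
    [10,-4.86,5.39,0,0],
  ],
)

```text
clock: 28.9
tcp_pos: [558.8, -189.6, 397.0]
tool_rot: [-180.0, 0.0, 25.6]
contact_force: [0.2, 0.5, -2.1]
width: 0.262
finger_force: 78.5
```

Call:
jog_arm(
  commands=[
    [10,0,0,0.3,0],
    [10,0,0,0.8,0],
    [10,0,0,1.2,0],
    [10,0,0,1.5,0],
    [10,0,0,1.6,0],
    [10,0,0,1.6,0],
    [10,0,0,1.6,0],
  ],
)

```text
clock: 29.78
tcp_pos: [559.6, -188.9, 334.3]
tool_rot: [179.9, -0.1, 25.7]
contact_force: [0.5, -0.1, -1.4]
width: 0.261
finger_force: 78.5
```

```bash
python3 - <<'E'
import cv2
from h import *
s=r.state();print(s["tcp_pos"],s["tool_rot"],s["contact_force"])
im=r.capture("wrist")[:,:,::-1]
cv2.imwrite("pics/w6.png",cv2.resize(im[150:270,210:350],None,fx=5,fy=5,interpolation=cv2.INTER_CUBIC))
p=ray("side",(251,261),19);print("plug",p)
E
```

```text
[ 559.64865475 -188.93278854  334.2537174 ] [ 1.79934812e+02 -6.82383654e-02  2.57098036e+01] [ 0.4628305  -0.12225364 -1.37027162]
plug [632.73361583  94.96029545  19.        ]
```

View pics/w6.png

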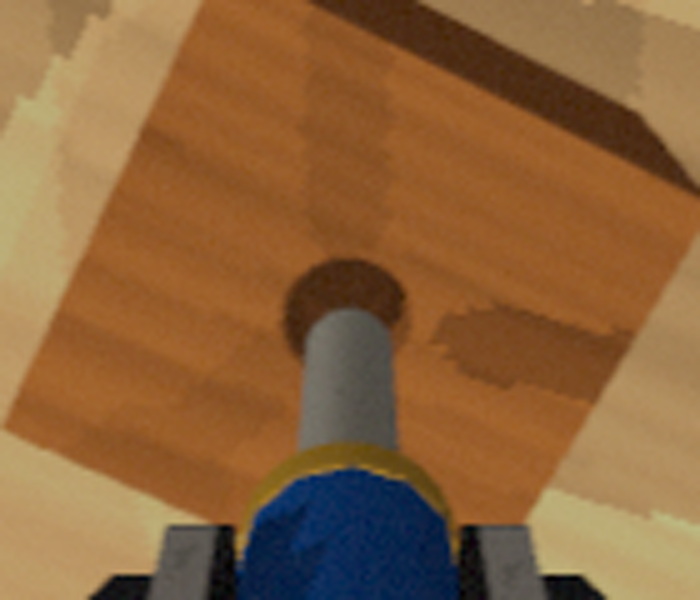

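The tip is within 1 mm of the well's axis (hole centre (345,317), nose axis about (347,312) at the top's level). Lowering.

Call:
jog_arm(
  commands=[
    [10,-0.01,0,0.3,0],
    [10,-0.01,0,0.6,0],
    [10,-0.01,0,0.9,0],
    [10,-0.01,0,1.2,0],
    [10,-0.01,0,1.5,0],
    [10,-0.01,0,1.75,0],
    [10,-0.01,0,1.85,0],
    [10,-0.01,0,1.86,0],
  ],
)

```text
clock: 30.82
tcp_pos: [559.0, -189.0, 258.9]
tool_rot: [-180.0, 0.0, 25.7]
contact_force: [0.4, 0.6, -1.7]
width: 0.263
finger_force: 78.5
```

Call:
jog_arm(
  commands=[
    [10,0,0,0,0],
    [10,0,0,0.01,0],
    [10,0,0,0.02,0],
    [10,0,0,0.03,0],
    [10,0,0,0.04,0],
    [10,0,0,0.05,0],
    [10,0,0,0.06,0],
    [10,0,0,0.06,0],
  ],
)

```text
clock: 31.82
tcp_pos: [559.0, -188.9, 257.0]
tool_rot: [180.0, -0.0, 25.7]
contact_force: [-0.1, 0.6, 0.8]
width: 0.263
finger_force: 78.5
```

The shoulder is seated. Releasing.

Call:
jog_arm(
  commands=[
    [30,0,0,0,0],
    [40,0,0,0,0],
    [55,0,0,0,0],
    [70,0,0,0,0],
    [85,0,0,0,0],
    [85,0,0,0,0],
    [85,0,0,0,0],
    [85,0,0,0,0],
  ],
)

```text
clock: 32.83
tcp_pos: [559.0, -189.0, 256.7]
tool_rot: [-180.0, 0.0, 25.7]
contact_force: [-0.3, -0.2, 0.1]
width: 0.997
finger_force: 0.0
```

Call:
jog_arm(
  commands=[
    [85,0,0,-0.3,0],
    [85,0,0,-0.8,0],
    [85,0,0,-1.5,0],
    [85,0,0,-2.3,0],
    [85,0,0,-3.1,0],
    [85,0,0,-3.6,0],
    [85,0,0,-3.7,0],
    [85,0,0,-3.7,0],
  ],
)

```text
clock: 33.83
tcp_pos: [558.8, -188.9, 404.6]
tool_rot: [180.0, 0.0, 25.7]
contact_force: [-0.1, 0.8, -0.0]
width: 0.995
finger_force: 0.0
```

Call:
jog_arm(
  commands=[
    [85,0,0,0,0],
    [85,0,0,0,0],
    [85,0,0,0,0],
    [85,0,0,0,0],
  ],
)

```text
clock: 34.33
tcp_pos: [559.0, -189.0, 404.4]
tool_rot: [-180.0, 0.0, 25.7]
contact_force: [0.1, 0.6, 0.7]
width: 0.997
finger_force: 0.0
```

```bash
python3 - <<'E'
import cv2
from h import *
s=r.state();print(s["tcp_pos"],s["contact_force"],s["width"])
a=r.capture("side")[140:320,190:370,::-1];b=r.capture("wrist")[100:250,190:370,::-1]
z=lambda i,h:cv2.resize(i,(400,h),interpolation=cv2.INTER_CUBIC)
o=np.zeros((400,800,3),np.uint8);o[:,:400]=z(a,400);o[:333,400:]=z(b,333)
cv2.imwrite("pics/c7.png",o)
E
```

```text
[ 558.96301228 -188.97319748  404.43936946] [0.1387275  0.56733038 0.69619172] 0.9970597087714262
```

View pics/c7.png

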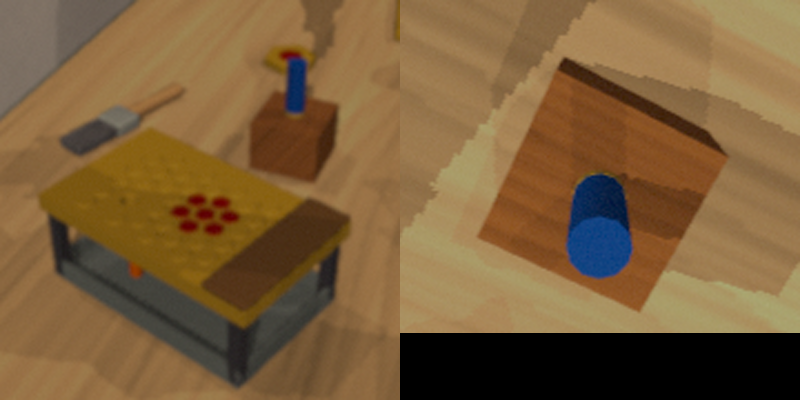

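The drift stands upright on its shoulder in the block (side view (296,85)), the plug is in the tray at (136,268), and the gripper is clear. Handing in.

```bash
python3 -c "
from plant import r
print(r.finish_job())"
```

```text
the job is handed in; nothing more can be done
None
```

The plug was pressed out into the tray at about 17–18 N, the drift is back upright in its block and released, and the job was handed in at about 34 s; no verdict came back.

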